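# Set up a beaker for nitrogen blow-down

### The job

Set up the nitrogen blow-down stand for the small beaker with the pink sample: stand it upright in the middle of the white ceramic plate and let go, then swing the gas lance round until its nozzle points straight down into the middle of the beaker's mouth. Last, open the metering valve by turning its black handle until its red pointer stands exactly over the green set-point tab on the dial. Open the valve only with the nozzle over the beaker, don't tip the sample, and leave the other glassware where it is.

Things in the scene. Friction and masses are not known exactly. Their poses are not given: they have to be found in the camera images.
- stand: blow-down stand, fixed to the worktop: grey base plate 265 x 290 mm, its top 16 mm above the worktop; origin on the worktop, half way across and 110 mm behind its front edge; x away from the robot, y left, z up. Front right: white ceramic plate; rear right: swivel post; left: metering valve, behind it a pressure gauge (top at 95 mm); along the back a small gas cylinder
- plate_top (a point): centre of the top of the round white ceramic plate, 74 mm across, 22 mm above the worktop; axes as the stand's
- beaker_50: the smallest glass beaker, with a pink sample: 46 mm across and 62 mm high, 42 mm across the body below the flared rim, 35 g; origin at the centre of its underside, z up
- beaker_100: a larger clear glass beaker, 58 mm across and 74 mm high; leave alone; origin at the centre of its underside
- flask_conical: a conical flask, 63 mm across and 104 mm high; leave alone; origin at the centre of its underside
- lance (a joint): swivel angle of the gas lance about the post, rad: 0 = nozzle over the centre of the ceramic plate, positive = swung aside to the left (clockwise seen from above, toward the valve), range -0.9 to 1.6; no end stop or detent at 0; friction holds it where it is left
- post_axis (a point): point on the vertical swivel axis at the height of the lance tube, 130 mm above the worktop; axes as the stand's
- lance_grip (a point): middle of the red grip sleeve on the level lance tube: sleeve 36 mm long and 15 mm thick, 86 mm from the swivel axis, 130 mm above the worktop (the bare tube is 8 mm thick); x along the tube, from the post outward, z up
- nozzle_tip (a point): lower end of the nozzle, 130 mm from the swivel axis, 97 mm above the worktop (13 mm above the rim of a beaker that stands on the plate); the nozzle points straight down; x along the lance
- valve (a joint): opening of the metering valve, rad: 0 = closed, 0 to 0.2 at the start, grows counterclockwise seen from above, up to 2.2; friction holds it where it is left
- valve_grip (a point): on the valve's vertical axis, half way up the black bar handle: bar 46 mm long, 12 mm thick and 20 mm high, its top 86 mm above the worktop; x along the bar toward the pointer, z up
- valve_pointer (a point): tip of the handle's red pointer nose (a white line on top of the bar leads to it), 34 mm from the valve axis, 70 mm above the worktop; x outward along the pointer
- tab_mark (a point): centre of the green set-point tab on the rim of the white dial: 9 mm wide, 20 mm long, 40 mm from the valve axis, top 64 mm above the worktop; x outward from the valve axis through the middle of the tab; it does not move during the job
Mind the look-alikes: they are no part of the job. What is shaped like the beaker_50 but blue is not meant.

How it is judged (in metres and radians):
On the way, in this order (a step that is already met when the one before it is completed fails the run):
1. the small beaker stands released in the middle of the ceramic plate (horizontal distance between beaker_50 and plate_top below 0.015 m and z of beaker_50 in the frame of plate_top below 0.004 m and angle between beaker_50's own z axis and vertical below 0.1 rad and contact force between beaker_50 and the fingers below 0.01 N), for 0.2 s.
2. the nozzle points into the middle of the beaker's mouth and the lance is let go (horizontal distance between nozzle_tip and beaker_50 below 0.014 m and contact force between stand and the fingers below 0.01 N), for 0.2 s.
3. the valve's pointer stands over the green tab (angle between the x axis of valve_pointer and the x axis of tab_mark, either way round below 0.1 rad), for 0.2 s.
At the end, for the whole second after the job is handed in: The small beaker stands upright and at rest on the ceramic plate, its centre within 15 mm of the plate's centre; the nozzle is within 14 mm (seen from above) of the beaker's centre; the valve's pointer is within 0.1 rad of the middle of the green tab (half the tab's width) (horizontal distance between beaker_50 and plate_top below 0.015 m and z of beaker_50 in the frame of plate_top below 0.004 m and angle between beaker_50's own z axis and vertical below 0.1 rad and linear speed of beaker_50 below 0.01 m/s and horizontal distance between nozzle_tip and beaker_50 below 0.014 m and angle between the x axis of valve_pointer and the x axis of tab_mark, either way round below 0.1 rad); the robot touches nothing.
It fails at once if the valve is opened past 0.4 rad while the nozzle is not over the sample beaker (more than 30 mm off) (value of joint valve above 0.4 rad and horizontal distance between nozzle_tip and beaker_50 above 0.03 m).
It fails at once if the sample beaker is tipped by more than 0.5 rad (angle between beaker_50's own z axis and vertical above 0.5 rad).
It fails at once if the other beaker or the flask is moved by more than 30 mm or knocked over (distance of any of beaker_100, flask_conical from where it was at the start of the episode above 0.03 m or angle between any of beaker_100, flask_conical's own z axis and vertical above 0.5 rad).
It also fails if it takes over 72 s, if anything falls off the work surface, if the arm or the gripper's body presses on something with over 40 N, if the wrist force passes 120 N, or if a joint passes its speed limit or range.

### The arm

A 6-joint arm with a two-finger parallel gripper is mounted at the origin on a cart in front of the work surface, level with it; the furniture and walls round the work are solid. World frame = base frame: x ahead of the robot, y to its left, z up, the work surface at z = 0. Lengths are in mm, angles in rad, forces in N, time in s.
With the tool pointing down it reaches from about 375 to 900 mm from the base axis. Payload 3.1 kg.
Tool frame: the origin (TCP) lies at the very end of the fingers, on their centre line; the grasp point (between the pads) lies 19 mm behind it; z points along the fingers, y is the line along which they close (so a half turn about z gives the same grasp; the last joint's range is limited). The gripper opens to 87 mm and grips with 3 to 60 N. Pads are 19 mm wide; open, the fingers measure 117 mm over their backs; the gripper's body (75 mm by 190 mm) begins 51 mm behind the grasp point.
Start: joints at [0.997, 0.527, 1.433, -0, 1.181, -0.178], TCP at [240.925, 576.673, 222.548] pointing down, gripper open.
Joint ranges: [-3.08, 3.08], [-0.75, 2.2], [0.22, 2.44], [-1.43, 4.57], [0, 2.65], [-2.85, 2.85]. Speed limits (rad/s): [2.79, 2.79, 3.14, 3.14, 3.14, 3.14].

### API

Orientations are given as a unit quaternion [x, y, z, w].
In Python, from workcell import manip gives the robot as it stands.
- The arm moves only by the shell command python3 -m pendant 'ROWS' [FORCE]. ROWS is JSON, one flat list of numbers, 7 for each row, row after row: the turn, a rotation vector about the world's x, y, z in degrees, then the shift along the world's x, y, z in m, then the opening, from 0 (shut) to 1 (fully open). A call has 1 to 8 rows; each row is the pose to reach, as a shift and turn from the pose commanded when the call began; what a row does not reach only later rows make up. A row lasts 1/8 s, in which the tool goes at most 62.5 mm and 10.7 degrees, less where a joint would pass 70% of its speed; a pose out of reach is approached as far as the arm can. A call with a gripper value outside its range is refused whole. The fingers move at their own pace and stop on an object; FORCE is the grip in N (left out, the last holds). Time passes only in rows, so rows that repeat a pose let the fingers close. It gives the time, the measured TCP pose, the force, the opening and the grip force at its end, in the units of the state.
- manip.read_state(): the state, without advancing time (a new reading comes with each control period).
- manip.capture(name): name is "scene" or "side" or "wrist"; returns the picture (480x640x3 uint8, blue, green, red); there is no depth.
- manip.calibration(name): a dict with "fx", "fy", "cx", "cy" (pixels), "pose" (4x4, takes a point from camera to world coordinates); the wrist camera has in their place "hand_eye" (4x4, takes a point from camera to tool coordinates, whose origin is the TCP and whose axes are the flange's). Camera axes: x right, y up, looking along -z (the intrinsics and any distortion apply to the point x, -y, -z); pixel columns grow to the right and rows downward; lengths in mm; the calibration is good to about 2 mm. A picture is of the moment at which its call begins: read the wrist's pose just before it. calibration takes no time and is no camera call.
- manip.close_job(): hands the job in; it is judged then, once.
Trained networks look in the newest picture that a camera, given by its name, has taken for a name from the list of things; names that differ only in an ending like _2 or _b are one class to them, and where a whole thing is asked for, a point or a joint stands for the part that bears it (a point fixed in the world has none). Each returns a list of dicts, best first, with "score" (0 to 1); they miss things now and then, are a little off and sometimes report something else, mostly with a low value. They report only what shows in the picture. A call takes as long as a camera call. They do not tell look-alikes from the thing itself.
- manip.search_frame(camera, name): "location" ([row, column] in pixels, amid what is visible of it).
- manip.trace(camera, name): "pixels" (480x640 bool, what is visible of it) and "location" ([row, column] in pixels, amid what is visible of it).
- manip.place_of(camera, name): "location" ([row, column] in pixels: a listed point, or the origin of a listed thing).
The state is a dict: "clock": time; "qpos": joint angles; "qd": joint speeds; "joint_torque": joint torques, N m; "eef_pos": TCP position; "tcp_rot": TCP orientation; "wrist_force": force on the tool from outside, world axes, zero at the start; "torque": the same for the moment, N m; "opening": finger opening in mm; "grip_force": force on a finger pad.
Only numpy, scipy, OpenCV 4.12 (cv2) and the standard library are available. Lean on these libraries where they do the work, as an engineer would, in place of code of your own. Each camera call takes 0.05 s, during which the arm holds its last target. There are 200 camera calls.

## Working session

There is one attempt and no reset: what is moved stays moved. The work goes in short steps, Python scripts to look and compute and a shell command to move; the robot and the scene stay as the last step left them, time stands still between calls to the robot, and variables do not carry over. Pictures are saved under pics/ and viewed, at most 10 in all, crops included, and the job is handed in when it is done.

```bash
ls; mkdir -p pics; cat > h.py <<'E'
import numpy as np, cv2
from workcell import manip
from scipy.spatial.transform import Rotation as R
def cam(n):
    c=manip.calibration(n)
    if n=='wrist':
        s=manip.read_state(); T=np.eye(4); T[:3,:3]=R.from_quat(s['tcp_rot']).as_matrix(); T[:3,3]=s['eef_pos']
        P=T@np.array(c['hand_eye'])
    else: P=np.array(c['pose'])
    return c,P
def ray(cp,rc):
    c,P=cp
    K=np.array([[c['fx'],0,c['cx']],[0,c['fy'],c['cy']],[0,0,1.]])
    d=np.array(c.get('distortion',c.get('dist',[0]*5)),float)
    u=cv2.undistortPoints(np.array([[[rc[1],rc[0]]]],float),K,d)[0,0]
    return P[:3,3],P[:3,:3]@np.array([u[0],-u[1],-1.])
def at_z(cp,rc,z):
    o,v=ray(cp,rc); return o+v*(z-o[2])/v[2]
E
python3 - <<'E'
from h import *
print(manip.read_state())
for n in ['scene','side','wrist']:
    print(n,manip.calibration(n))
    cv2.imwrite(f'pics/{n}0.png',manip.capture(n))
Z=dict(plate_top=22,beaker_50=0,beaker_100=0,flask_conical=0,post_axis=130,lance_grip=130,nozzle_tip=97,valve_grip=76,valve_pointer=70,tab_mark=64,stand=0)
for n in ['scene','side']:
    cp=cam(n)
    for k,z in Z.items():
        for r in manip.place_of(n,k)[:3]: print(n,k,round(r['score'],2),np.round(r['location'],1),np.round(at_z(cp,r['location'],z),1))
E
```

```text
pics
{'clock': 0.0, 'qpos': array([ 9.96499370e-01,  5.28420833e-01,  1.43391404e+00, -7.91128381e-06,
        1.18141465e+00, -1.78497936e-01]), 'qd': array([-0.00042625,  0.00069246, -0.00054183, -0.00144119,  0.00367922,
       -0.00154746]), 'joint_torque': array([ 2.03412594e-03, -4.40035772e+01, -1.76601523e+01,  6.35379413e-02,
        5.81884885e-02, -1.37436159e-04]), 'eef_pos': array([240.5290687 , 576.05686627, 221.59577044]), 'tcp_rot': array([ 1.96608684e-01,  9.80481444e-01, -1.00428205e-03, -3.93000613e-04]), 'wrist_force': array([ 0.44601455, -0.39298887, -0.57222565]), 'torque': array([-0.04006459, -0.02671253, -0.04495018]), 'grip_force': 0.0, 'opening': 86.71114991219522}
scene {'fx': 576.8266196123202, 'fy': 576.8266196123202, 'cx': 328.64821730026875, 'cy': 238.0032921541477, 'pose': array([[ 8.78691386e-01,  2.42503440e-01, -4.11209837e-01,
         9.44026460e+01],
       [-4.77388679e-01,  4.48561938e-01, -7.55574111e-01,
        -8.38874345e+02],
       [ 1.22376015e-03,  8.60223383e-01,  5.09915908e-01,
         6.29508762e+02],
       [ 0.00000000e+00,  0.0
[... 2187 characters left out ...]
0 0.88 [245.5 427.2] [ 366.  -288.5    0. ]
side beaker_100 0.76 [243.8 325.4] [ 585.9 -253.3    0. ]
side flask_conical 0.89 [232.4 383.6] [ 466.1 -334.     0. ]
side post_axis 0.61 [338.1 327.7] [482.2 231.6 130. ]
side post_axis 0.56 [238.9 268.5] [633.7 -11.  130. ]
side lance_grip 0.8 [261.  282.5] [589.7  57.3 130. ]
side nozzle_tip 0.76 [294.5 293.6] [562.3  97.4  97. ]
side valve_grip 0.88 [330.3 301.6] [536.2 154.1  76. ]
side valve_pointer 0.8 [346. 304.] [526.4 180.3  70. ]
side tab_mark 0.6 [341.8 326.7] [498.8 157.7  64. ]
side tab_mark 0.49 [232.7 383.3] [ 456.1 -204.2   64. ]
side stand 0.63 [332.5 297.9] [566.9  64.5   0. ]
side stand 0.51 [245.5 325.1] [ 584.9 -245.4    0. ]
```

View pics/scene0.png

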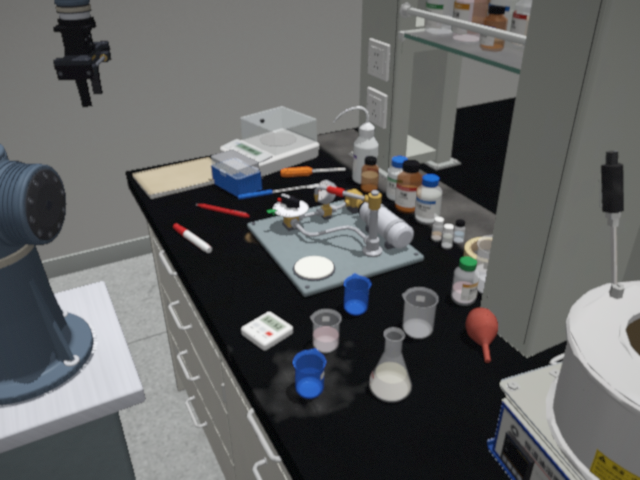

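View pics/side0.png

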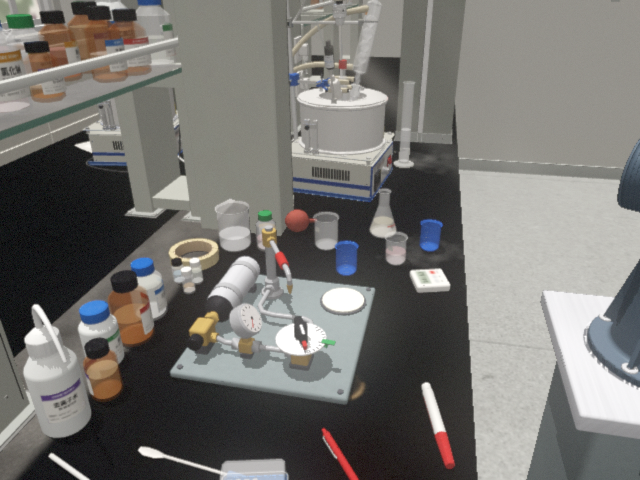

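The scene picture shows these candidates for beaker_50:
- pink sample beaker at (row 332, col 325): chosen, small with pink contents
- blue look-alikes at (375, 310) and (295, 357): rejected
- larger clear beaker at (313, 419) and flask at (370, 390): leave alone

The stand's plate is at (267, 314). In the side view, the valve is at (332, 302) with the green tab at (342, 327). I'll move above the stand for a close look.

```bash
python3 -m pendant '[0,0,4,0.025,-0.05,0,1, 0,0,10,0.06,-0.1,0.01,1, 0,0,16,0.095,-0.15,0.02,1, 0,0,22.7,0.13,-0.2,0.03,1, 0,0,22.7,0.165,-0.25,0.03,1, 0,0,22.7,0.2,-0.3,0.03,1, 0,0,22.7,0.235,-0.35,0.03,1, 0,0,22.7,0.25,-0.38,0.03,1]' && python3 -m pendant '[0,0,0,0.01,-0.05,0,1, 0,0,0,0.01,-0.1,0,1, 0,0,0,0.01,-0.14,0,1, 0,0,0,0.01,-0.15,0,1, 0,0,0,0.01,-0.15,0,1]'
cat > look.py <<'E'
from h import *
import sys
cp=cam('wrist'); im=manip.capture('wrist'); cv2.imwrite('pics/'+sys.argv[1],im)
Z=dict(plate_top=22,beaker_50=0,beaker_100=0,post_axis=130,lance_grip=130,nozzle_tip=97,valve_grip=76,valve_pointer=70,tab_mark=64)
for k in sys.argv[2:] or Z:
    for r in manip.place_of('wrist',k)[:3]: print(k,round(r['score'],2),np.round(r['location'],1),np.round(at_z(cp,r['location'],Z[k]),1))
E
python3 look.py w1.png
```

```text
clock: 2.25
eef_pos: [493.1, 194.2, 252.8]
tcp_rot: [0.001, 1.0, -0.0, 0.001]
wrist_force: [-0.5, 0.4, 0.6]
opening: 87.3
grip_force: 0.0
clock: 2.88
eef_pos: [501.0, 46.6, 252.6]
tcp_rot: [0.001, 1.0, 0.0, 0.0]
wrist_force: [0.5, 0.5, -0.2]
opening: 87.1
grip_force: 0.0
plate_top 0.72 [214.7 257.6] [506.3 -18.4  22. ]
beaker_50 0.92 [274.6  63.2] [ 580.9 -251.1    0. ]
beaker_50 0.59 [225.8 149.3] [ 522.9 -144.3    0. ]
beaker_50 0.55 [138.1  79.2] [ 427.7 -207.6    0. ]
beaker_100 0.92 [274.6  63.2] [ 580.9 -251.1    0. ]
beaker_100 0.59 [225.8 149.3] [ 522.9 -144.3    0. ]
beaker_100 0.55 [138.1  79.2] [ 427.7 -207.6    0. ]
post_axis 0.86 [388.9 239. ] [639.8 -23.5 130. ]
lance_grip 0.78 [345.  327.6] [597.3  53.4 130. ]
nozzle_tip 0.86 [302.6 366.8] [573.4  89.8  97. ]
valve_grip 0.87 [261.5 431.9] [541.  152.7  76. ]
valve_grip 0.68 [387.8 236.9] [677.8 -38.7  76. ]
valve_grip 0.39 [276.3  64.1] [ 555.3 -196.3   76. ]
valve_pointer 0.73 [240.9 456.6] [522.5 176.4  70. ]
tab_mark 0.62 [217.7 437.6] [501.4 158.6  64. ]
```

View pics/w1.png

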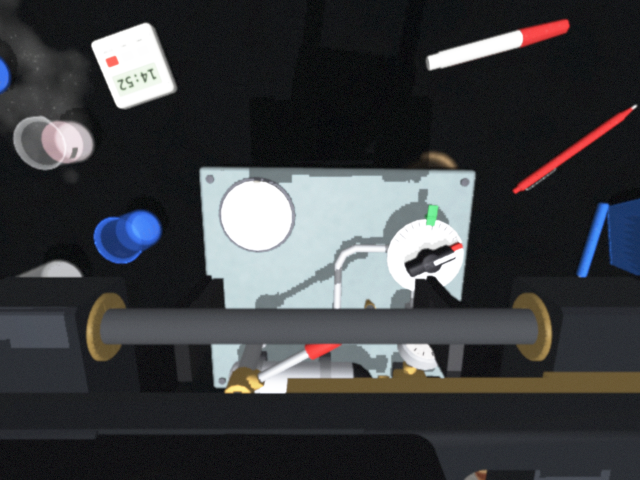

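The wrist view is centred on the stand:
- plate at (215, 257)
- valve handle at (261, 432), pointing to (243, 460), tab at (215, 433)
- lance grip at (350, 320)
- pink beaker at about (140, 65), with a blue one at (235, 130)

Next I'll check the pink beaker close up.

```bash
python3 -m pendant '[0,0,0,-0.015,-0.05,0,1, 0,0,0,-0.03,-0.1,0,1, 0,0,0,-0.045,-0.15,-0.03,1, 0,0,0,-0.06,-0.2,-0.06,1, 0,0,0,-0.07,-0.235,-0.09,1, 0,0,0,-0.075,-0.245,-0.1,1, 0,0,0,-0.075,-0.245,-0.1,1]'
python3 look.py w2.png beaker_50
python3 - <<'E'
from h import *
cp=cam('wrist')
for r in manip.trace('wrist','beaker_50')[:3]:
    m=r['pixels']; ys,xs=np.where(m); print(r['score'],r['location'],ys.min(),ys.max(),xs.min(),xs.max(),m.sum())
E
```

```text
clock: 4.25
eef_pos: [425.5, -198.1, 152.2]
tcp_rot: [0.001, 1.0, 0.001, -0.001]
wrist_force: [-0.5, 0.2, 0.0]
opening: 87.4
grip_force: 0.0
beaker_50 0.91 [330.2 376.3] [ 523.6 -145.7    0. ]
beaker_50 0.8 [231.9 307.8] [ 430.7 -207.9    0. ]
beaker_50 0.76 [384.1 266.6] [ 580.2 -248.6    0. ]
0.86 [383.0, 262.9] 371 393 241 285 805
0.82 [248.4, 304.6] 209 284 272 337 3824
0.71 [155.2, 193.7] 119 191 154 238 4722
```

View pics/w2.png

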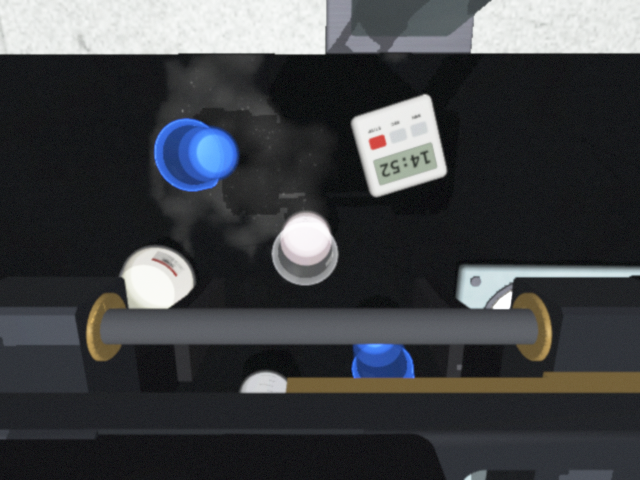

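The close view confirms the clear beaker with pink contents: rim centre about (252, 305), base about (237, 306). The blue ones are at (155, 195) and (360, 382).

```bash
python3 - <<'E'
from h import *
cp=cam('wrist')
print(at_z(cp,(252,304.5),62), at_z(cp,(237,306),0), at_z(cp,(388,232),0))
for n in ['scene','side']:
    manip.capture(n); c=cam(n)
    for r in manip.place_of(n,'beaker_50'): print(n,round(r['score'],2),at_z(c,r['location'],0).round(1))
E
```

```text
[ 432.30076027 -208.15096468   62.        ] [ 437.12788623 -209.17177397    0.        ] [ 587.55473876 -281.59366974    0.        ]
scene 0.89 [ 521.5 -155.4    0. ]
scene 0.73 [ 585.  -243.5    0. ]
scene 0.73 [ 365.8 -284.2    0. ]
scene 0.61 [ 424.2 -209.2    0. ]
side 0.74 [ 358.5 -287.6    0. ]
side 0.73 [ 432.7 -195.3    0. ]
side 0.67 [ 585.9 -255.7    0. ]
side 0.56 [ 521.8 -150.7    0. ]
```

```bash
python3 -m pendant '[0,0,0,0.003,-0.005,-0.01,1, 0,0,0,0.006,-0.010,-0.04,1, 0,0,0,0.006,-0.010,-0.07,1, 0,0,0,0.006,-0.010,-0.1,1, 0,0,0,0.006,-0.010,-0.12,1, 0,0,0,0.006,-0.010,-0.134,1, 0,0,0,0.006,-0.010,-0.134,1]' 8
python3 -m pendant '[0,0,0,0,0,0,0.7, 0,0,0,0,0,0,0.55, 0,0,0,0,0,0,0.45, 0,0,0,0,0,0,0.4, 0,0,0,0,0,0,0.35, 0,0,0,0,0,0,0.35, 0,0,0,0,0,0,0.35]' 8
```

```text
clock: 5.48
eef_pos: [431.6, -208.1, 17.5]
tcp_rot: [-0.0, 1.0, 0.001, -0.001]
wrist_force: [-0.6, -0.2, 0.4]
opening: 86.8
grip_force: 0.0
clock: 6.35
eef_pos: [432.0, -208.4, 18.6]
tcp_rot: [-0.0, 1.0, -0.0, 0.0]
wrist_force: [-0.9, -0.3, 1.0]
opening: 44.4
grip_force: 7.9
```

```bash
python3 -m pendant '[0,0,0,0,0,0.01,0.35, 0,0,0,0,0,0.03,0.35, 0,0,0,0,0,0.055,0.35, 0,0,0,0,0,0.08,0.35, 0,0,0,0.005,0.015,0.09,0.35, 0,0,0,0.018,0.045,0.09,0.35, 0,0,0,0.03,0.075,0.09,0.35, 0,0,0,0.042,0.105,0.09,0.35]'
python3 -m pendant '[0,0,0,0.012,0.03,0,0.35, 0,0,0,0.024,0.06,0,0.35, 0,0,0,0.032,0.08,0,0.35, 0,0,0,0.034,0.085,0,0.35, 0,0,0,0.034,0.085,0,0.35]'
python3 - <<'E'
from h import *
s=manip.read_state();print(s['eef_pos'],s['opening'])
for n in ['wrist','side','scene']:
    c=cam(n); im=manip.capture(n); cv2.imwrite(f'pics/b_{n}.png',im)
    for k in ['plate_top']:
        for r in manip.place_of(n,k)[:1]: print(n,k,r['score'],r['location'],at_z(c,r['location'],22).round(1))
    # white disc fit
    m=((im.min(2)>200)*255).astype(np.uint8)
    for ct in cv2.findContours(m,cv2.RETR_EXTERNAL,cv2.CHAIN_APPROX_NONE)[0]:
        if len(ct)>40:
            e=cv2.fitEllipse(ct); p=at_z(c,(e[0][1],e[0][0]),22)
            if 440<p[0]<580 and -80<p[1]<40: print(n,np.round(e[0],1),np.round(e[1],1),p.round(1))
E
```

```text
clock: 7.35
eef_pos: [473.7, -101.2, 108.3]
tcp_rot: [-0.0, 1.0, 0.0, -0.001]
wrist_force: [0.2, -0.4, -0.7]
opening: 44.3
grip_force: 8.0
clock: 7.98
eef_pos: [507.4, -17.8, 108.3]
tcp_rot: [-0.001, 1.0, 0.0, -0.0]
wrist_force: [-0.4, -0.6, -0.8]
opening: 44.0
grip_force: 8.0
[507.41872004 -17.79135499 108.31864066] 44.03122864756196
wrist plate_top 0.88 [245.4, 316.1] [506.6 -20.2  22. ]
wrist [388.7 260.6] [26.2 40.6] [517.4  30.   22. ]
wrist [248.1 260.5] [22.8 39.8] [517.5 -67.2  22. ]
wrist [317.  254.6] [108.4 122.6] [513.2 -19.6  22. ]
side plate_top 0.96 [299.2, 342.3] [506.2 -14.5  22. ]
side [313.6 290.2] [ 42.9 110.8] [562. -33.  22.]
side [334.3 298.5] [22.1 25. ] [520.4 -14.   22. ]
scene plate_top 0.68 [203.0, 373.6] [750.7 150.9  22. ]
scene [320.7 263.9] [14.4 28.9] [524.3 -17.   22. ]
```

```bash
python3 -m pendant '[0,0,0,0,0,-0.015,0.35, 0,0,0,0,-0.001,-0.035,0.35, 0,0,0,0,-0.001,-0.05,0.35, 0,0,0,0,-0.001,-0.06,0.35, 0,0,0,0,-0.001,-0.0655,0.35, 0,0,0,0,-0.001,-0.0675,0.35, 0,0,0,0,-0.001,-0.0675,0.35]'
python3 -m pendant '[0,0,0,0,0,0,0.52, 0,0,0,0,0,0,0.55, 0,0,0,0,0,0,0.65, 0,0,0,0,0,0,0.85, 0,0,0,0,0,0,1, 0,0,0,0,0,0,1]'
```

```text
clock: 9.15
eef_pos: [508.2, -19.4, 41.2]
tcp_rot: [-0.0, 1.0, -0.0, 0.0]
wrist_force: [-0.6, -0.1, 0.1]
opening: 44.4
grip_force: 8.0
clock: 9.9
eef_pos: [507.9, -19.3, 41.0]
tcp_rot: [-0.0, 1.0, 0.0, -0.0]
wrist_force: [0.5, -0.5, 0.1]
opening: 78.6
grip_force: 0.0
```

```bash
python3 -m pendant '[0,0,0,0,0,0.008,1, 0,0,0,0,0,0.03,1, 0,0,0,0,0,0.07,1, 0,0,0,0,0,0.115,1, 0,0,0,0,0,0.16,1, 0,0,0,0.02,0.015,0.2,1, 0,0,0,0.055,0.04,0.21,1, 0,0,0,0.09,0.07,0.21,1]'
python3 -m pendant '[0,0,0,0,0,0,1, 0,0,0,0,0,0,1]'
python3 look.py w3.png plate_top beaker_50 post_axis lance_grip nozzle_tip valve_grip valve_pointer tab_mark
```

```text
clock: 10.9
eef_pos: [599.5, 50.9, 253.7]
tcp_rot: [0.0, 1.0, -0.0, 0.002]
wrist_force: [-0.4, 0.0, -0.3]
opening: 87.0
grip_force: 0.0
clock: 11.15
eef_pos: [596.8, 50.7, 250.8]
tcp_rot: [-0.0, 1.0, -0.0, -0.001]
wrist_force: [-0.1, -0.5, 0.0]
opening: 87.1
grip_force: 0.0
beaker_50 0.96 [136.8 131.6] [ 522.2 -147.5    0. ]
beaker_50 0.92 [193.4  45.4] [ 582.  -249.4    0. ]
beaker_50 0.73 [118.4 248.6] [503.6 -23.2   0. ]
post_axis 0.66 [288.9 227.3] [641.6 -23.3 130. ]
post_axis 0.37 [198.5 369.8] [568.6  88.5 130. ]
lance_grip 0.86 [230.  322.3] [593.   52.8 130. ]
nozzle_tip 0.92 [198.2 370.6] [573.1  93.6  97. ]
nozzle_tip 0.57 [107.  439.7] [500.5 145.8  97. ]
valve_grip 0.57 [158.3 434.1] [541.1 150.7  76. ]
valve_grip 0.41 [197.6  46.2] [ 575.8 -194.4   76. ]
valve_pointer 0.96 [141.4 467. ] [526.8 180.3  70. ]
```

View pics/w3.png

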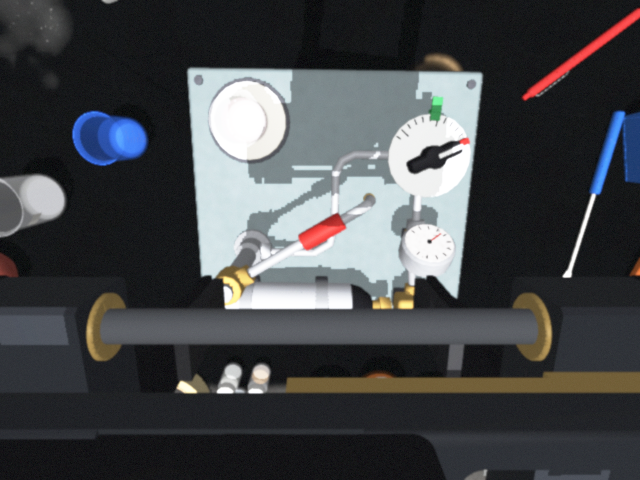

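The wrist view shows the beaker upright on the plate at about (120, 242), the red sleeve at (233, 322), the post at (288, 233) and the valve at (155, 430).

```bash
python3 - <<'E'
from h import *
cp=cam('wrist'); im=cv2.imread('pics/w3.png').astype(int)
b,g,r=im[...,0],im[...,1],im[...,2]
m=(r>120)&(g<70)&(b<70); m[:,:280]=0;m[:,365:]=0;m[:190]=0;m[270:]=0
ys,xs=np.where(m); print(m.sum(),ys.mean(),xs.mean())
rc=cv2.minAreaRect(np.c_[xs,ys].astype(np.float32)); print(rc)
c=at_z(cp,(ys.mean(),xs.mean()),132);print('sleeve',c)
P=np.array([at_z(cp,(y,x),132)[:2] for y,x in zip(ys,xs)]);v=np.linalg.svd(P-P.mean(0),full_matrices=False)[2][0];print('dir',np.degrees(np.arctan2(v[1],v[0])))
print('post est',at_z(cp,(289,233),130), 'nozzle',at_z(cp,(198,370),97),'beaker base',at_z(cp,(119,248),22))
for k in [(159,431)]: print('valve axis',at_z(cp,k,86))
print('line end',at_z(cp,(140,467),70),'tab',at_z(cp,(109,437),64))
for n in ['side','scene']:
    manip.capture(n); c=cam(n)
    for k,z in [('beaker_50',22),('lance_grip',130),('post_axis',130),('nozzle_tip',97)]:
        for q in manip.place_of(n,k)[:4]: print(n,k,round(q['score'],2),at_z(c,q['location'],z).round(1))
E
```

```text
319 225.88401253918497 323.8119122257053
((321.8734436035156, 231.099609375), (16.8074893951416, 44.77442169189453), 59.931419372558594)
sleeve [590.57283798  53.59233383 132.        ]
dir 117.80012572860743
post est [642.91151422 -19.22018855 130.        ] nozzle [574.27191085  92.89604528  97.        ] beaker base [506.71937604 -20.13918381  22.        ]
valve axis [542.64534599 145.03093596  86.        ]
line end [527.01177559 180.09620305  70.        ] tab [500.72558021 153.4472576   64.        ]
side beaker_50 0.97 [502.6 -11.4  22. ]
side beaker_50 0.78 [ 571.7 -204.9   22. ]
side beaker_50 0.67 [ 364.5 -237.6   22. ]
side beaker_50 0.62 [ 512.9 -110.1   22. ]
side lance_grip 0.57 [536.7  -3.7 130. ]
side lance_grip 0.56 [589.1  60.7 130. ]
side post_axis 0.6 [640.6 -21.5 130. ]
side nozzle_tip 0.67 [658.9 -86.5  97. ]
side nozzle_tip 0.63 [533.4 194.2  97. ]
side nozzle_tip 0.56 [564.   97.2  97. ]
scene beaker_50 0.91 [505.7 -10.2  22. ]
scene beaker_50 0.89 [ 569.6 -258.9   22. ]
scene beaker_50 0.79 [ 355.5 -295.5   22. ]
scene beaker_50 0.56 [ 509.  -170.6   22. ]
scene lance_grip 0.7 [595.3  59.2 130. ]
scene post_axis 0.58 [627.8 -28.2 130. ]
scene nozzle_tip 0.83 [573.  101.8  97. ]
```

```bash
python3 -m pendant '[0,0,-9,0,0,0,0.6, 0,0,-18,0,0,0,0.6, 0,0,-27,-0.001,0.001,-0.02,0.6, 0,0,-36,-0.002,0.002,-0.05,0.6, 0,0,-45,-0.003,0.003,-0.08,0.6, 0,0,-54,-0.003,0.003,-0.1,0.6, 0,0,-60.5,-0.003,0.003,-0.12,0.6, 0,0,-60.5,-0.003,0.003,-0.135,0.6]'
python3 -m pendant '[0,0,0,0,0,0,0.5, 0,0,0,0,0,0,0.4, 0,0,0,0,0,0,0.3, 0,0,0,0,0,0,0.24, 0,0,0,0,0,0,0.2, 0,0,0,0,0,0,0.16, 0,0,0,0,0,0,0.13]' 10
```

```text
clock: 13.1
eef_pos: [594.8, 53.7, 115.1]
tcp_rot: [0.503, 0.864, -0.0, -0.0]
wrist_force: [1.2, -0.0, -0.0]
opening: 52.6
grip_force: 0.0
clock: 13.98
eef_pos: [594.7, 53.6, 116.1]
tcp_rot: [0.504, 0.864, -0.0, -0.0]
wrist_force: [-0.6, 0.1, 0.7]
opening: 14.7
grip_force: 10.0
```

```bash
python3 -m pendant '[0,0,3,-0.0037,-0.0023,0,0.13, 0,0,6,-0.0075,-0.0048,0,0.13, 0,0,12,-0.0144,-0.0104,0,0.13, 0,0,18,-0.0207,-0.0167,0,0.13]'
```

```text
clock: 14.48
eef_pos: [574.2, 37.3, 116.1]
tcp_rot: [0.361, 0.933, 0.0, 0.0]
wrist_force: [-0.6, 1.2, 0.8]
opening: 14.4
grip_force: 10.0
```

```bash
python3 -m pendant '[0,0,6,-0.0056,-0.0069,0,0.13, 0,0,12,-0.0105,-0.0143,0,0.13, 0,0,18,-0.0145,-0.0222,0,0.13, 0,0,24,-0.0177,-0.0305,0,0.13, 0,0,30,-0.02,-0.0391,0,0.13, 0,0,36,-0.0214,-0.0479,0,0.13, 0,0,41.7,-0.0219,-0.0563,0,0.13, 0,0,41.7,-0.0219,-0.0563,0,0.13]'
python3 -m pendant '[0,0,0,0,0,0,0.18, 0,0,0,0,0,0,0.3, 0,0,0,0,0,0,0.45, 0,0,0,0,0,0,0.5]'
python3 -m pendant '[0,0,0,0,0,0.02,0.5, 0,0,0,0,0,0.06,0.5, 0,0,0,0,0,0.11,0.5, 0,0,0,0,0.02,0.15,0.5, 0,0,0,0,0.05,0.16,0.5, 0,0,0,-0.015,0.09,0.16,0.5, 0,0,0,-0.02,0.11,0.16,0.5, 0,0,0,-0.02,0.11,0.16,0.5]'
python3 look.py w4.png post_axis lance_grip nozzle_tip valve_grip valve_pointer tab_mark beaker_50
```

```text
clock: 15.48
eef_pos: [551.5, -19.8, 116.1]
tcp_rot: [0.008, 1.0, -0.0, -0.001]
wrist_force: [-2.6, -1.3, 2.5]
opening: 14.7
grip_force: 10.0
clock: 15.98
eef_pos: [552.6, -19.1, 116.0]
tcp_rot: [0.007, 1.0, 0.0, 0.0]
wrist_force: [-0.2, -1.4, 0.1]
opening: 37.3
grip_force: 0.0
clock: 16.98
eef_pos: [532.0, 91.6, 275.9]
tcp_rot: [0.006, 1.0, -0.0, -0.0]
wrist_force: [-0.2, -0.2, -0.1]
opening: 43.4
grip_force: 0.0
lance_grip 0.62 [251.3 189.4] [551.6 -19.4 130. ]
nozzle_tip 0.61 [197.4 198.1] [510.3 -18.4  97. ]
valve_grip 0.87 [223.8 382.4] [541.2 153.2  76. ]
valve_pointer 0.84 [207.1 408.3] [526.  179.2  70. ]
tab_mark 0.69 [179.5 385.2] [499.3 156.6  64. ]
tab_mark 0.44 [252.6 191.3] [572.1 -41.3  64. ]
beaker_50 0.95 [183.7 217.8] [508.3 -25.4   0. ]
beaker_50 0.95 [250.9  35.7] [ 586.5 -251.9    0. ]
beaker_50 0.91 [196.6 112.7] [ 521.8 -148.9    0. ]
```

View pics/w4.png

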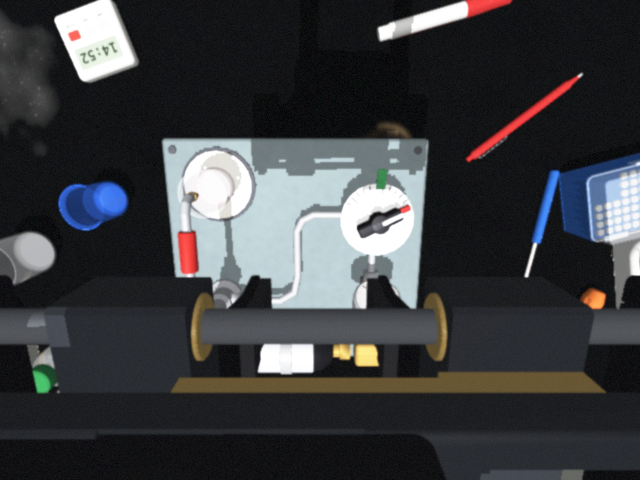

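The wrist view shows the nozzle at (197, 193) over the beaker at (185, 215). The valve is at (222, 380), its pointer at (208, 408) and the tab at (179, 383). I'll move over the valve and measure the angles.

```bash
python3 -m pendant '[0,0,0,0,0.02,-0.02,0.5, 0,0,0,0,0.045,-0.045,0.5, 0,0,0,0,0.06,-0.06,0.5, 0,0,0,0,0.06,-0.06,0.5, 0,0,0,0,0.06,-0.06,0.5]'
cat > va.py <<'E'
from h import *
import sys
cp=cam('wrist'); im=manip.capture('wrist'); cv2.imwrite('pics/'+sys.argv[1],im)
P={}
for k,z in [('valve_grip',76),('valve_pointer',70),('tab_mark',64),('nozzle_tip',97),('beaker_50',22)]:
    for r in manip.place_of('wrist',k)[:2]: p=at_z(cp,r['location'],z);P.setdefault(k,p);print(k,round(r['score'],2),np.round(r['location']),p.round(1))
hsv=cv2.cvtColor(im,cv2.COLOR_BGR2HSV)
def blob(lo,hi,z):
    m=cv2.inRange(hsv,lo,hi); n,l,s,c=cv2.connectedComponentsWithStats(m)
    o=[(s[i,4],c[i],at_z(cp,c[i][::-1],z)) for i in range(1,n) if s[i,4]>8]
    o=[q for q in o if abs(q[2][0]-535)<70 and abs(q[2][1]-155)<60]
    for q in sorted(o,key=lambda q:-q[0])[:3]: print('blob',q[0],q[1].round(1),q[2].round(1))
print('green');blob((45,80,30),(85,255,255),64)
print('red');blob((0,130,90),(8,255,255),72)
# dial: bright low saturation disc (z 60)
m=cv2.inRange(hsv,(0,0,185),(179,40,255)); n,l,s,c=cv2.connectedComponentsWithStats(m)
for i in range(1,n):
    p=at_z(cp,c[i][::-1],60)
    if s[i,4]>1500 and np.hypot(*(p[:2]-[541,153]))<25:
        ct=max(cv2.findContours((l==i).astype(np.uint8),cv2.RETR_EXTERNAL,cv2.CHAIN_APPROX_NONE)[0],key=len)
        e=cv2.minEnclosingCircle(cv2.convexHull(ct)); print('dial',e,at_z(cp,e[0][::-1],60).round(1))
g,pt,t=[P.get(k) for k in('valve_grip','valve_pointer','tab_mark')]
a=lambda v:round(float(np.degrees(np.arctan2(v[1],v[0]))),1)
if pt is not None: print('ptr',a(pt-g))
if t is not None: print('tab',a(t-g))
cv2.imwrite('pics/crop_'+sys.argv[1],cv2.resize(im[90:290,200:460],None,fx=3,fy=3)[:600,:780])
E
python3 va.py w5.png
```

```text
clock: 18.0
eef_pos: [533.0, 150.2, 216.7]
tcp_rot: [0.007, 1.0, -0.0, 0.001]
wrist_force: [0.4, -0.4, -1.0]
opening: 43.6
grip_force: 0.0
valve_grip 0.78 [239. 321.] [541.9 151.1  76. ]
valve_pointer 0.63 [219. 354.] [526.7 178.6  70. ]
valve_pointer 0.56 [189. 326.] [501.2 155.5  70. ]
tab_mark 0.67 [185. 323.] [499.  153.9  64. ]
nozzle_tip 0.9 [206.  96.] [508.3 -17.9  97. ]
beaker_50 0.8 [190. 142.] [506.3 -17.2  22. ]
green
blob 244 [321.8 184.6] [498.4 152.6  64. ]
red
blob 74 [349.  220.5] [527.5 174.7  72. ]
ptr 119.0
tab 176.3
```

View pics/crop_w5.png

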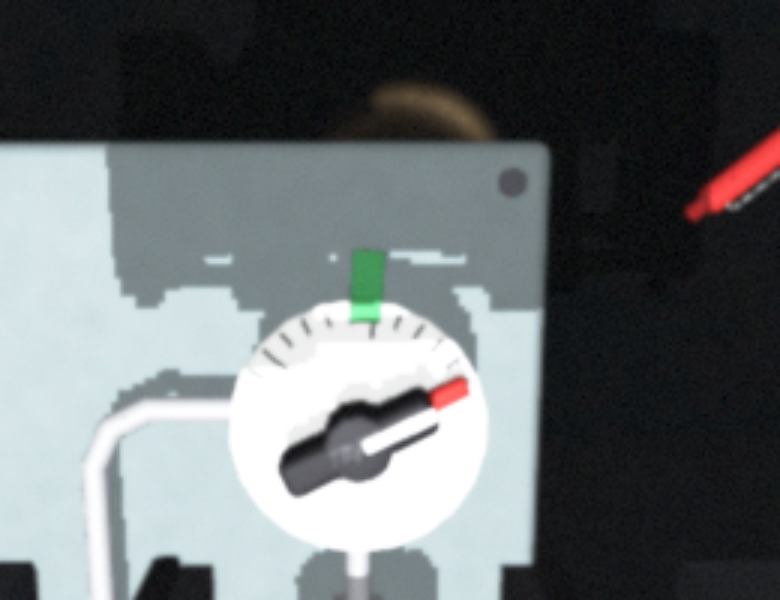

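The nozzle is within about 2 mm of the beaker centre. The pointer is at about 119° and the tab at about 176.5°, so the handle needs about +57°.

```bash
python3 -m pendant '[0,0,-9,0.003,0,0,0.36, 0,0,-18,0.006,0,0,0.36, 0,0,-27,0.0085,0,-0.02,0.36, 0,0,-36,0.0085,0,-0.045,0.36, 0,0,-45,0.0085,0,-0.07,0.36, 0,0,-54,0.0085,0,-0.09,0.36, 0,0,-60,0.0085,0,-0.105,0.36, 0,0,-60,0.0085,0,-0.115,0.36]'
python3 -m pendant '[0,0,0,0,0,-0.015,0.36, 0,0,0,0,0,-0.028,0.36, 0,0,0,0,0,-0.032,0.36, 0,0,0,0,0,-0.032,0.3, 0,0,0,0,0,-0.032,0.22, 0,0,0,0,0,-0.032,0.14, 0,0,0,0,0,-0.032,0.1, 0,0,0,0,0,-0.032,0.1]' 15
```

```text
clock: 19.3
eef_pos: [540.8, 150.5, 100.5]
tcp_rot: [0.505, 0.863, -0.0, -0.0]
wrist_force: [0.0, 0.6, -0.6]
opening: 31.4
grip_force: 0.0
clock: 20.3
eef_pos: [539.9, 150.1, 69.3]
tcp_rot: [0.506, 0.863, -0.001, -0.001]
wrist_force: [-4.0, -4.0, 4.5]
opening: 19.5
grip_force: 15.0
```

```bash
python3 -m pendant '[0,0,0,0,0,0,0.1, 0,0,5,0,0,0,0.1, 0,0,10,0,0,0,0.1, 0,0,15,0,0,0,0.1, 0,0,20,0,0,0,0.1, 0,0,20,0,0,0,0.1]' 30
python3 - <<'E'
from h import *
print(manip.read_state()['torque'])
im=manip.capture('side'); cv2.imwrite('pics/s6.png',cv2.resize(im[260:400,200:400],None,fx=4,fy=4)[:560])
c=cam('side')
for k,z in [('valve_pointer',70),('valve_grip',76)]:
    for r in manip.place_of('side',k)[:2]: print(k,r['score'],at_z(c,r['location'],z).round(1))
E
```

```text
clock: 21.05
eef_pos: [540.0, 150.2, 69.3]
tcp_rot: [0.348, 0.937, -0.001, -0.001]
wrist_force: [-3.7, -3.0, 4.4]
opening: 18.9
grip_force: 30.0
[-0.74628206  0.64690636  0.01907567]
valve_pointer 0.84 [515.1 181.3  70. ]
valve_grip 0.52 [537.8 154.   76. ]
```

View pics/s6.png

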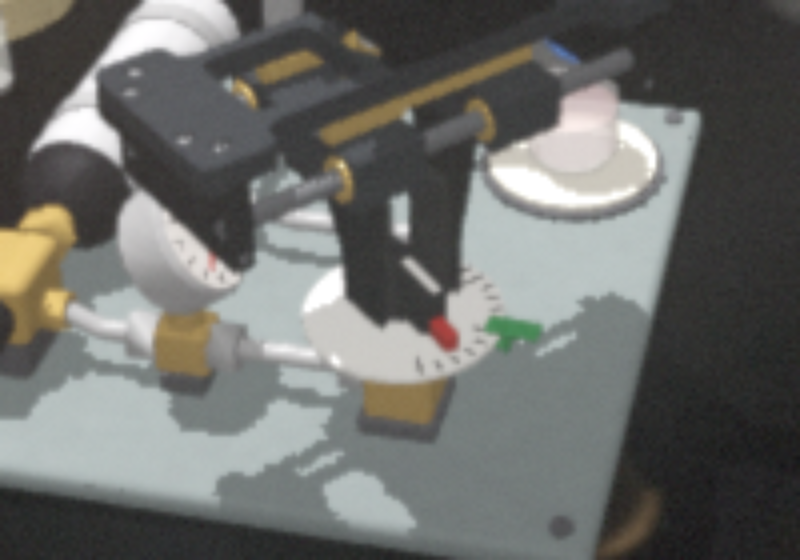

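The side crop shows the pointer (red, 330, 445) turning with the gripper toward the green tab at (328, 515). Continuing the turn.

```bash
python3 -m pendant '[0,0,5,0,0,0,0.1, 0,0,11,0,0,0,0.1, 0,0,17,0,0,0,0.1, 0,0,23,0,0,0,0.1, 0,0,29,0,0,0,0.1, 0,0,34,0,0,0,0.1, 0,0,37,0,0,0,0.1, 0,0,37,0,0,0,0.1]'
python3 -m pendant '[0,0,0,0,0,0,0.25, 0,0,0,0,0,0,0.35, 0,0,0,0,0,0,0.42, 0,0,0,0,0,0.015,0.45, 0,0,0,0,0,0.05,0.45, 0,0,0,-0.003,0,0.1,0.45, 0,0,0,-0.006,0,0.145,0.45, 0,0,0,-0.006,0,0.145,0.45]'
python3 -m pendant '[0,0,0,0,0,0,0.45, 0,0,0,0,0,0,0.45]'
python3 va.py w7.png
```

```text
clock: 22.2
eef_pos: [540.1, 150.4, 69.3]
tcp_rot: [0.033, 0.999, -0.0, -0.001]
wrist_force: [-4.5, -3.6, 4.6]
opening: 19.1
grip_force: 30.0
clock: 23.2
eef_pos: [537.7, 151.2, 219.1]
tcp_rot: [0.033, 0.999, 0.001, 0.005]
wrist_force: [-0.2, -0.4, 0.2]
opening: 39.1
grip_force: 0.0
clock: 23.45
eef_pos: [533.8, 150.6, 212.8]
tcp_rot: [0.033, 0.999, -0.0, -0.001]
wrist_force: [-0.3, 0.5, 0.5]
opening: 39.1
grip_force: 0.0
valve_grip 0.56 [242. 320.] [543.8 150.1  76. ]
valve_pointer 0.73 [194. 320.] [505.5 153.1  70. ]
tab_mark 0.65 [188. 320.] [501. 153.  64.]
nozzle_tip 0.71 [220.  93.] [509.7 -18.5  97. ]
beaker_50 0.83 [201. 134.] [506.4 -22.5  22. ]
beaker_50 0.55 [221.  26.] [ 519.1 -129.2   22. ]
green
blob 234 [318.9 184.3] [498.  152.5  64. ]
red
blob 82 [321.3 202.8] [512.1 153.5  72. ]
ptr 175.5
tab 176.1
```

View pics/crop_w7.png

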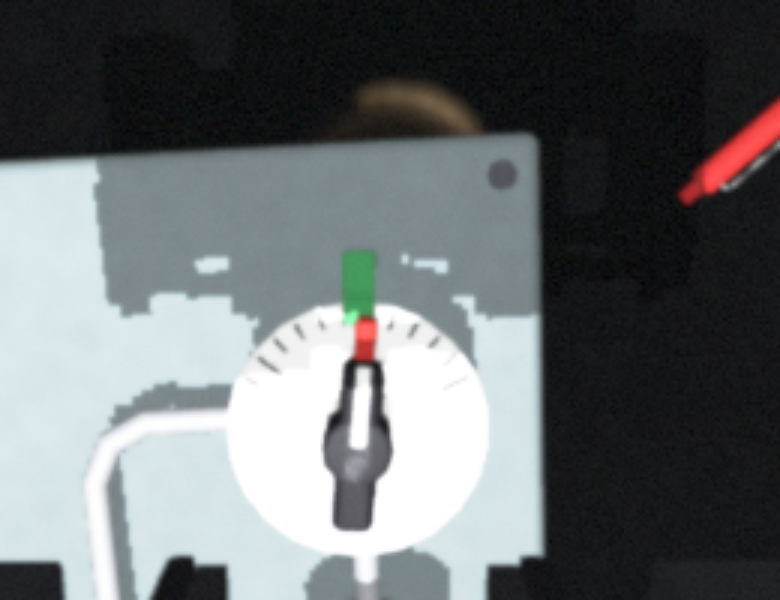

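Tab centre is at crop (285, 358), pointer tip at (342, 366) and hub at (450, 358). The pointer is about 4° short, so I'll re-grip and nudge it to centre.

```bash
python3 -m pendant '[0,0,0,0.003,0,-0.03,0.42, 0,0,0,0.006,0,-0.07,0.42, 0,0,0,0.006,0,-0.11,0.42, 0,0,0,0.006,0,-0.135,0.42, 0,0,0,0.006,0,-0.144,0.42, 0,0,0,0.006,0,-0.144,0.3, 0,0,0,0.006,0,-0.144,0.2, 0,0,0,0.006,0,-0.144,0.1]' 30
python3 -m pendant '[0,0,0,0,0,0,0.1, 0,0,0,0,0,0,0.1, 0,0,2,0,0,0,0.1, 0,0,4.3,0,0,0,0.1, 0,0,4.3,0,0,0,0.1, 0,0,4.3,0,0,0,0.1]'
python3 -m pendant '[0,0,0,0,0,0,0.25, 0,0,0,0,0,0,0.35, 0,0,0,0,0,0,0.42, 0,0,0,0,0,0.015,0.45, 0,0,0,0,0,0.05,0.45, 0,0,0,-0.003,0,0.1,0.45, 0,0,0,-0.006,0,0.145,0.45, 0,0,0,-0.006,0,0.145,0.45]'
python3 -m pendant '[0,0,0,0,0,0,0.45, 0,0,0,0,0,0,0.45]'
python3 va.py w8.png
```

```text
clock: 24.75
eef_pos: [541.7, 150.2, 71.2]
tcp_rot: [0.033, 0.999, -0.0, 0.001]
wrist_force: [-0.3, -2.6, 1.8]
opening: 18.6
grip_force: 30.0
clock: 25.5
eef_pos: [541.8, 150.4, 71.2]
tcp_rot: [-0.005, 1.0, -0.0, 0.001]
wrist_force: [-0.4, -3.3, 7.1]
opening: 19.2
grip_force: 30.0
clock: 26.5
eef_pos: [537.4, 151.2, 219.9]
tcp_rot: [-0.005, 1.0, 0.0, 0.005]
wrist_force: [1.0, 0.3, -0.3]
opening: 39.2
grip_force: 0.0
clock: 26.75
eef_pos: [533.7, 150.6, 213.7]
tcp_rot: [-0.005, 1.0, -0.0, -0.002]
wrist_force: [-0.0, -0.5, 0.2]
opening: 38.7
grip_force: 0.0
valve_grip 0.8 [239. 322.] [540.9 152.3  76. ]
valve_pointer 0.7 [194. 320.] [505.4 151.   70. ]
tab_mark 0.68 [186. 324.] [499.1 154.1  64. ]
nozzle_tip 0.87 [204.  95.] [510.5 -17.   97. ]
beaker_50 0.75 [200.  25.] [ 519.8 -127.6   22. ]
beaker_50 0.68 [188. 138.] [507.4 -19.9  22. ]
green
blob 236 [322.4 184.3] [497.8 152.7  64. ]
red
blob 82 [320.9 202.9] [512.  151.5  72. ]
ptr -177.9
tab 177.6
```

View pics/crop_w8.png

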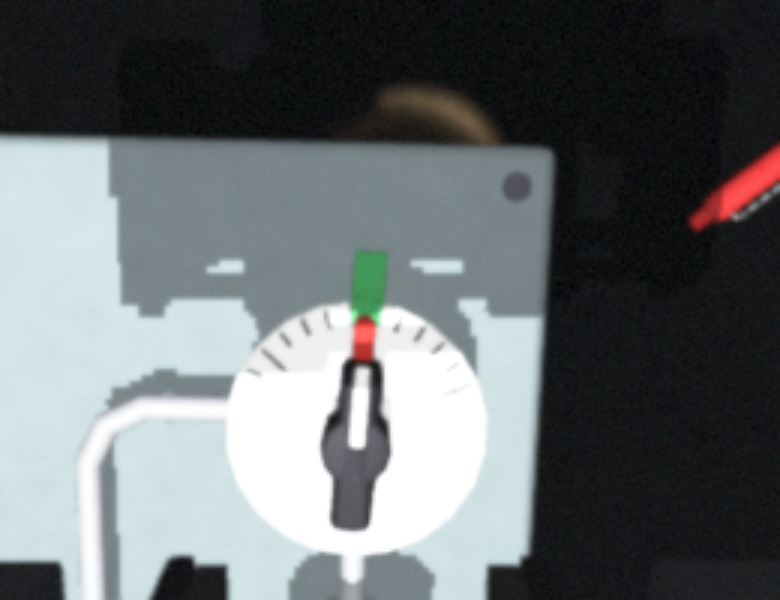

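The pointer (crop 340, 364) now lines up with the tab (285, 369) along the same radius, to within about 1°. The nozzle is still about 4 mm from the beaker centre.

```bash
python3 -c "
from workcell import manip
print(manip.close_job())"
```

```text
the job is handed in; nothing more can be done
None
```

The job is handed in, with no verdict returned: by my last measurements the pink beaker stands on the ceramic plate about 1 mm off centre, the nozzle is about 4 mm from its centre, and the valve pointer is within about 1° of the green tab.

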